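Step the bench attenuator to its third click

TASK

Before the amplifier is tested, set the step attenuator: with the outside of the fingers, gently push its orange lever from the plain end along the slot, one click at a time, resting about a second in each click, and leave it sitting in the third click (the green mark) with the hand clear of it. Do not go past the third click, do not grip the lever, and leave the loose parts around it where they are.

Things in the scene. Friction and masses are not known exactly. Their poses are not given: they have to be found in the camera images.
- attenuator: Grey box, 170 (x) by 270 (y) by 70 mm (z), fixed to the bench, with a black top panel; origin at the centre of its underside, z up. The slot runs along its y axis through the middle of the top (x = 0); the lever clicks towards its +y. Marks on both sides of the slot show the five click positions, with one to five dots beside them on the -x side; all white but the third, which is green. Panel clear around the slot apart from the loose volume knob on its +x side.
- handle: Orange lever handle standing on the panel, a slab 34 mm across the slot (x) by 14 mm along it (y), from 5 to 41 mm above the panel, with a white line across its top; origin on the panel's surface (70 mm above the bench) under the slab's centre; axes parallel to the attenuator's. It only slides along the attenuator's y, at y = -55 mm + the lever's joint value.
- lever (a joint): Lever travel in m along the attenuator's +y: 0 at the plain end, 0.108 at the far stop. Starts in the smooth part (0 to 0.022; under 1 N). Humps topped at 0.034, 0.050, 0.066, 0.082, 0.098 take about 6 N, most at their foot 8 mm before the top; 1 to 3 mm past a top the lever snaps ahead by itself into the next click. Clicks 1 to 5 rest at 0.042, 0.058, 0.074, 0.090, 0.106.
- volume_knob: Loose bystander: aluminium knob, 36 mm across, 24 mm tall, standing on the attenuator's panel on the +x side of the slot; origin at the centre of its underside.
- capacitor: Loose bystander: dark upright can, 30 mm across, 50 mm tall, on the bench off the attenuator's -y end; origin at the centre of its underside.
- heatsink_block: Loose bystander: aluminium block 50 by 35 by 30 mm on the bench off the attenuator's +y end; origin at the centre of its underside.

How it is judged:
By the outcome, as a careful person would: the job done as asked, in the order asked, and still so for the second after the job is handed in, with the robot touching nothing.
It also fails if it takes over 51 s, if anything falls off the work surface, if the arm or the gripper's body presses on something with over 40 N, if the wrist force passes 120 N, or if a joint passes its speed limit or range.

ROBOT

A 6-joint arm with a two-finger parallel gripper is mounted at the origin on the work surface. World frame = base frame: x ahead of the robot, y to its left, z up, the work surface at z = 0. Lengths are in mm, angles in degrees, forces in N, time in s.
With the tool pointing down it reaches from about 350 to 850 mm from the base axis. Payload 8.1 kg.
Tool frame: the origin (TCP) lies midway between the tips of the shut fingers; the grasp point (between the pads) lies 19 mm behind it; x points along the fingers, y is the direction in which the jaws open and shut, and the axes are right-handed (so a half turn about x gives the same grasp; the last joint's range is limited). The gripper opens to 85 mm and grips with 20 to 120 N. Pads are 22 mm wide; open, the fingers measure 114 mm over their backs; the gripper's body (76 mm by 85 mm) begins 54 mm behind the grasp point. The pads swing forward as they close: fully open they stand 13 mm farther back than shut.
Start: joints at [-75.768, 7.471, 85.268, -0, 87.261, -4.893], TCP at [196.601, -566.88, 231.292] pointing down, gripper open.
Joint ranges: [-169.43, 169.43], [-51.17, 129.36], [1.28, 143.12], [-76.62, 256.62], [0, 156.53], [-152.29, 152.29]. Speed limits (degrees/s): [136.94, 136.94, 159.86, 180, 180, 180].

INTERFACE

Orientations are given as [roll, pitch, yaw] about the fixed x, y, z axes, in that order (R = Rz(yaw) Ry(pitch) Rx(roll)).
In Python, from bench import sense, snapshot, hand_in gives the robot as it stands.
- The arm moves only by the tool drive_tool, never from a script. Its argument "deltas" is a list of rows, each a list of 7 numbers: the closure in counts, from 0 (fully open) to 255 (shut), then the shift along the tool's x, y, z in m, then the turn, a rotation vector about the tool's x, y, z in rad. A call has exactly 10 rows; each row is the pose to reach, as a shift and turn from the pose commanded when the call began, along the tool's axes at that moment; what a row does not reach only later rows make up. A row lasts 1/12 s, in which the tool goes at most 41.7 mm and 7.16 degrees, less where a joint would pass 70% of its speed; a pose out of reach is approached as far as the arm can. A call with a gripper value outside its range is refused whole. The fingers move at their own pace and stop on an object; "squeeze" is the grip in N (left out, the last holds). Time passes only in rows, so rows that repeat a pose let the fingers close, or fill a call up. It gives the time, the measured TCP pose, the force and the opening at its end, in the units of the state.
- sense(): the state, without advancing time (a new reading comes with each control period).
- snapshot(name): name is "scene" or "top" or "wrist"; returns a dict with "frame" (480x640x3 uint8, blue, green, red), "fx", "fy", "cx", "cy" (pixels), "rvec" (rotation vector, rad) and "tvec" (3), from world to camera coordinates, as OpenCV has them. Camera axes: x right, y down, z forward; pixel columns grow to the right and rows downward; lengths in mm; the calibration is good to about 2 mm. A picture is of the moment at which its call begins. There is no depth.
- hand_in(): hands the job in, once; it reports no verdict.
The state is a dict: "time": time; "joint_pos": joint angles; "qd": joint speeds; "joint_efforts": joint torques, N m; "tool_pos": TCP position; "tcp_rot": TCP orientation; "ft_force": force on the tool from outside, world axes, zero at the start; "wrist_torque": the same for the moment, N m; "finger_gap": finger opening in mm.
Only numpy, scipy, OpenCV 4.12 (cv2) and the standard library are available. Lean on these libraries where they do the work, as an engineer would, in place of code of your own. Each camera call takes 0.05 s, during which the arm holds its last target.

## Working session

There is one attempt and no reset: what is moved stays moved. The work goes in short steps, Python scripts to look and compute and a tool call to move; the robot and the scene stay as the last step left them, time stands still between calls to the robot, and variables do not carry over. Pictures are saved under pics/ and viewed, and the job is handed in when it is done.

Besides the shell and the picture viewer there is one more tool, called after "Emit:" as name(argument=value, ...) on one line, values as JSON. drive_tool: Moves the arm, as the interface text tells. Its arguments: {"type":"object","properties":{"deltas":{"type":"array","items":{"type":"array","items":{"type":"number"}}},"squeeze":{"type":"number"}},"required":["deltas"]}

```bash
mkdir -p pics; ls
python3 - <<'E'
from bench import sense,snapshot
import cv2
s=sense();print(s)
for n in("scene","top","wrist"):
    d=snapshot(n);cv2.imwrite(f"pics/{n}0.png",d["frame"]);print(n,d["fx"],d["cx"],d["rvec"],d["tvec"])
E
```

```text
pics
{'time': 0.0, 'joint_pos': array([-7.57657522e+01,  7.51505796e+00,  8.53285729e+01, -1.22740244e-03,
        8.72605286e+01, -4.89331263e+00]), 'qd': array([-0.00549404, -0.05358244,  0.01993235,  0.1381741 ,  0.00588173,
       -0.00047228]), 'joint_efforts': array([ 1.03867771e-05, -5.69401753e+01, -5.00551021e+01, -3.52663556e-04,
        1.48168160e-02,  7.35674263e-06]), 'tool_pos': array([ 196.48202203, -566.34815526,  230.25171104]), 'tcp_rot': array([-94.21900859,  89.89583327, 104.90861164]), 'ft_force': array([0.7403946 , 0.45323518, 0.81127486]), 'wrist_torque': array([0.05541391, 0.02934856, 0.0135414 ]), 'finger_gap': 85.18569558572996}
scene 454.70789754052566 320.420596966266 [ 1.74506958  1.89635689 -0.72723682] [   6.07108698 -378.2343508  1138.97661715]
top 444.5784697800151 321.54045477052154 [ 2.14334298 -2.1908862   0.08653935] [ 49.36067836 587.05788853 812.47306128]
wrist 351.7897505592891 324.16272569679137 [-2.34057328  1.66489622  0.26872276] [-599.12296723  -40.52375096  380.17129045]
```

View pics/scene0.png

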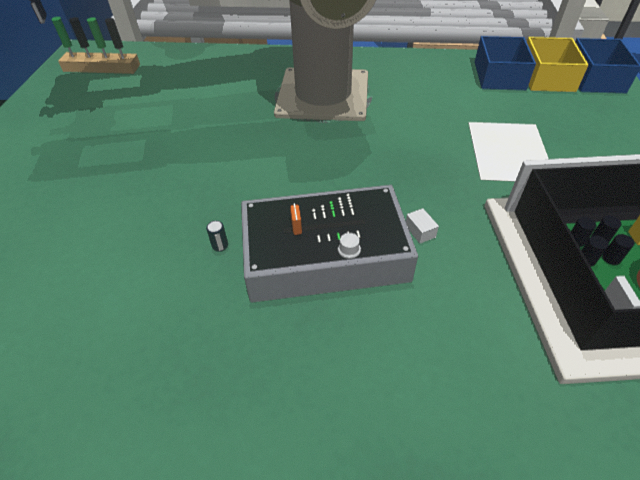

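View pics/top0.png

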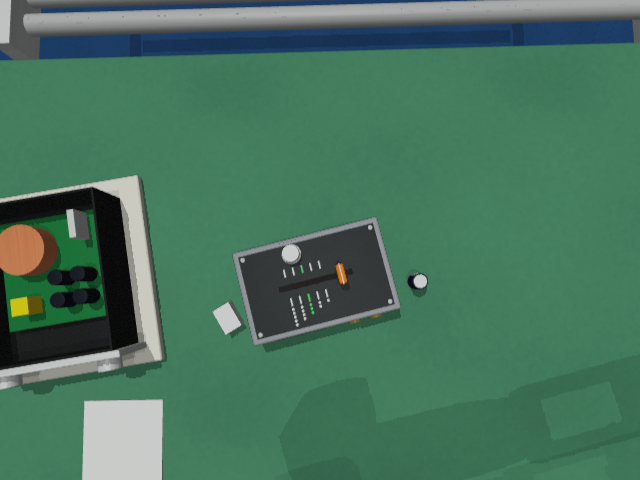

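View pics/wrist0.png

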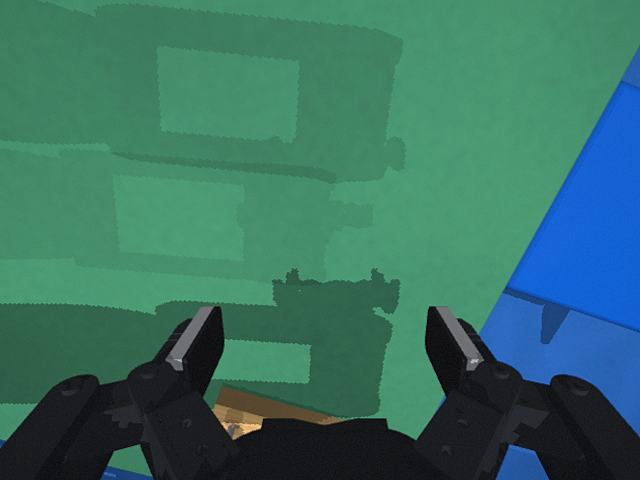

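The views show the attenuator around (316,281) in top. Its screws are near (370,227), (242,261), (260,335) and (390,301). The lever is at (341,273), the knob at (291,254), the capacitor at (419,281) and the heatsink at (227,318). Next I measure them.

```bash
cat > h.py <<'E'
import numpy as np,cv2
from bench import sense,snapshot
def ray(d,u,v,z):
    R=cv2.Rodrigues(np.array(d["rvec"]))[0];t=np.array(d["tvec"]).ravel()
    c=-R.T@t;r=R.T@np.array([(u-d["cx"])/d["fx"],(v-d["cy"])/d["fy"],1.])
    return c+r*(z-c[2])/r[2]
def blobs(m,mn=3):
    n,l,s,c=cv2.connectedComponentsWithStats(m.astype(np.uint8))
    return [(c[i],s[i]) for i in range(1,n) if s[i][4]>=mn]
def orange(f):
    h=cv2.cvtColor(f,cv2.COLOR_BGR2HSV);return cv2.inRange(h,(5,150,120),(22,255,255))>0
E
python3 - <<'E'
from h import *
d=snapshot("top");f=d["frame"];h=cv2.cvtColor(f,cv2.COLOR_BGR2HSV)
R=cv2.Rodrigues(np.array(d["rvec"]))[0];print("cam",-R.T@np.array(d["tvec"]).ravel())
roi=np.zeros(f.shape[:2],bool);roi[210:350,205:440]=1
print("bright")
for c,s in blobs((h[...,2]>120)&(h[...,1]<60)&roi): print(c.round(1),s, ray(d,*c,70).round(1))
print("green")
g=(h[...,0]>50)&(h[...,0]<75)&(h[...,1]>180)&(h[...,2]>100)&roi
for c,s in blobs(g,2): print(c.round(1),s[4],ray(d,*c,70).round(1))
print("orange")
for c,s in blobs(orange(f)&roi): print(c.round(1),s,ray(d,*c,111).round(1))
# box outline: grey+black => not bench green
m=((h[...,1]<70)&roi).astype(np.uint8)
m=cv2.morphologyEx(m,cv2.MORPH_CLOSE,np.ones((5,5)))
cs,_=cv2.findContours(m,cv2.RETR_EXTERNAL,cv2.CHAIN_APPROX_NONE)
for c in cs:
    if cv2.contourArea(c)>50:
        r=cv2.minAreaRect(c);print(r,[ray(d,*p,70)[:2].round(1) for p in cv2.boxPoints(r)])
z=cv2.resize(f[205:355,200:450],None,fx=3,fy=3,interpolation=cv2.INTER_CUBIC);cv2.imwrite("pics/topz.png",z)
print(sense()["time"])
E
```

```text
cam [509.65762928  26.05560234 864.15052095]
bright
[312.5 277. ] [ 233  217  167  128 2512] [523.3  53.4  70. ]
[369.5 227. ] [368 225   4   5  16] [610.8 -50.9  70. ]
[242.2 259.8] [240 258   5   5  19] [556.8 178.9  70. ]
[319.  264.5] [318 261   3   8  16] [545.4  41.3  70. ]
[310.1 266.3] [309 263   3   8  15] [542.6  57.2  70. ]
[340.8 272.6] [338 263   7  21  24] [530.1   2.8  70. ]
[292.9 271.3] [292 267   3   9  18] [534.3  88.2  70. ]
[284.1 273.2] [283 270   3   8  16] [531.2 104.   70. ]
[420.  280.8] [414 274  13  14 145] [ 512.6 -137.2   70. ]
[326.1 292.5] [325 289   3   8  17] [495.5  29.8  70. ]
[317.4 294.8] [316 291   4   9  19] [491.7  45.2  70. ]
[300.  299.5] [299 296   3   8  16] [484.1  76.3  70. ]
[291.1 301.5] [290 298   3   8  17] [480.9  92.2  70. ]
[328. 300.] [327 299   3   3   9] [482.1  26.7  70. ]
[389.6 300.9] [388 299   4   5  17] [478.3 -82.2  70. ]
[319.8 304.1] [318 301   4   7  16] [475.3  41.4  70. ]
[226.4 318. ] [212 302  29  33 517] [454.2 207.4  70. ]
[303.1 312.3] [301 305   5  16  30] [461.4  71.3  70. ]
[294.9 316.8] [292 308   7  19  45] [453.8  85.8  70. ]
[260.  334.5] [258 332   5   6  18] [424.3 147.9  70. ]
green
orange
[343.3 272.8] [340 263   7  20  55] [ 5.286e+02 -2.000e-01  1.110e+02]
[338.5 274. ] [335 264   8  20  60] [526.8   7.8 111. ]
[375.5 315.5] [374 315   4   2   4] [456.2 -52.2 111. ]
[355. 321.] [354 321   3   1   3] [447.8 -17.7 111. ]
((419.6792907714844, 279.87738037109375), (16.895347595214844, 14.010775566101074), 74.05460357666016) [array([ 525.5, -121.2]), array([ 531.8, -145.4]), array([ 502.9, -152.3]), array([ 496.6, -128.3])]
((299.91949462890625, 284.8756103515625), (95.92192077636719, 183.81651306152344), 75.52970886230469) [array([555.7, 256.6]), array([631.4, -64.9]), array([ 464.8, -101.7]), array([391.3, 213.6])]
0.2
```

View pics/topz.png

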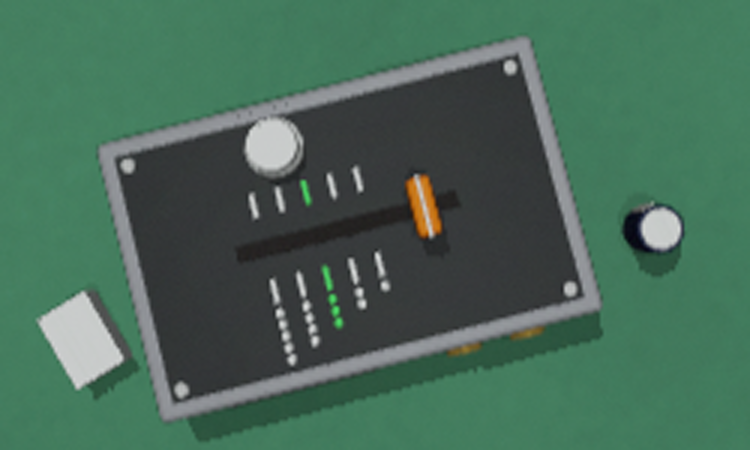

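```bash
cat >> h.py <<'E'
from scipy.spatial.transform import Rotation as Ro
C=np.array([517.55,48.4,0]);a=np.deg2rad(13.22)
X=np.array([np.cos(a),np.sin(a),0]);Y=np.array([-np.sin(a),np.cos(a),0])
def loc(p): return np.array([(p-C)@X,(p-C)@Y,p[2]])
def wor(l): return C+l[0]*X+l[1]*Y+np.array([0,0,l[2]])
E
python3 - <<'E'
from h import *
s=sense();R=Ro.from_euler("xyz",s["tcp_rot"],degrees=True).as_matrix()
print(R.round(3))
j=s["joint_pos"]
R0=R.copy()
for sg in (1,-1):
    y=sg*Y;x=np.array([0,0,-1.]);T=np.c_[x,y,np.cross(x,y)]
    print(sg,np.rad2deg(Ro.from_matrix(R0.T@T).as_rotvec()),Ro.from_matrix(R0.T@T).as_rotvec())
    p=wor([0,-100,200]);print(p,(R0.T@(p-s["tool_pos"])).round(1))
d=snapshot("top")
for n,u,v,z in(("lever",340.8,272.8,111),("knob",290.7,253.8,94),("cap",420,280.8,50),("hs",226.4,318,30)):print(n,loc(ray(d,u,v,z)).round(1))
E
```

```text
[[-0.     0.328 -0.945]
 [ 0.001 -0.945 -0.328]
 [-1.    -0.001 -0.   ]]
1 [-1.74093558e+02 -9.96318666e-02 -4.23015511e-03] [-3.03850580e+00 -1.73890411e-03 -7.38301345e-05]
[540.41906993 -48.94991341 200.        ] [  31.1 -376.3 -494.5]
-1 [ 5.90641340e+00 -2.78189885e-03  6.55214214e-02] [ 1.03086361e-01 -4.85532944e-05  1.14356453e-03]
[540.41906993 -48.94991341 200.        ] [  31.1 -376.3 -494.5]
lever [  0.7 -45.8 111. ]
knob [54.6 29.5 94. ]
cap [ -48.2 -183.7   50. ]
hs [-25.9 178.7  30. ]
```

Emit:
drive_tool(deltas=[[255,0,-0.0235,-0.031,0.0103,0,0],[255,0,-0.047,-0.062,0.0206,0,0],[255,0,-0.0705,-0.093,0.0309,0,0],[255,0,-0.094,-0.124,0.0412,0,0],[255,0,-0.1175,-0.155,0.0515,0,0],[255,0,-0.141,-0.186,0.0618,0,0],[255,0,-0.1645,-0.217,0.0721,0,0],[255,0,-0.188,-0.248,0.0824,0,0],[255,0,-0.2115,-0.279,0.0927,0,0],[255,0,-0.235,-0.31,0.103,0,0]], squeeze=40)

```text
time: 1.08
tool_pos: [413.2, -241.5, 231.5]
tcp_rot: [135.1, 90.0, -31.7]
ft_force: [0.9, -0.9, -0.0]
finger_gap: 0.1
```

```bash
cat > st.py <<'E'
from h import *
import sys
s=sense();R=Ro.from_euler("xyz",s["tcp_rot"],degrees=True).as_matrix()
print("t",round(s["time"],2),"loc",loc(s["tool_pos"]).round(2),"F loc",round(s["ft_force"]@X,2),round(s["ft_force"]@Y,2),round(s["ft_force"][2],2),"gap",round(s["finger_gap"],1))
y=-Y;x=np.array([0,0,-1.]);T=np.c_[x,y,np.cross(x,y)]
print("rotneed",Ro.from_matrix(R.T@T).as_rotvec().round(4))
if len(sys.argv)>3:
    p=wor([float(q) for q in sys.argv[1:4]]);print("delta tool mm",(R.T@(p-s["tool_pos"])).round(1))
E
python3 st.py 0 -95 150
```

```text
t 1.08 loc [-167.93 -258.38  231.45] F loc 0.63 -1.04 -0.04 gap 0.1
rotneed [-0.0007 -0.0004 -0.0004]
delta tool mm [  81.5 -163.5 -167.8]
```

Emit:
drive_tool(deltas=[[255,0,-0.024,-0.024,0,0,0],[255,0,-0.048,-0.048,0,0,0],[255,0,-0.072,-0.072,0,0,0],[255,0,-0.096,-0.096,0,0,0],[255,0.01,-0.12,-0.12,0,0,0],[255,0.03,-0.142,-0.145,0,0,0],[255,0.05,-0.158,-0.163,0,0,0],[255,0.07,-0.163,-0.168,0,0,0],[255,0.081,-0.163,-0.168,0,0,0],[255,0.081,-0.163,-0.168,0,0,0]])

```text
time: 1.92
tool_pos: [536.5, -45.6, 146.8]
tcp_rot: [-20.3, 89.7, 173.0]
ft_force: [-0.0, 0.1, -0.6]
finger_gap: 0.2
```

```bash
python3 st.py 0 -90 88
python3 - <<'E'
from h import *
for n in("scene","wrist","top"):
    d=snapshot(n);f=d["frame"]
    if n=="scene": f=cv2.resize(f[140:310,200:440],None,fx=3,fy=3,interpolation=cv2.INTER_CUBIC)
    cv2.imwrite(f"pics/{n}1.png",f)
E
```

```text
t 1.92 loc [ -3.04 -95.86 146.83] F loc -0.0 0.06 -0.64 gap 0.2
rotneed [0.0012 0.0056 0.0021]
delta tool mm [58.8 -5.7 -3.4]
```

View pics/scene1.png

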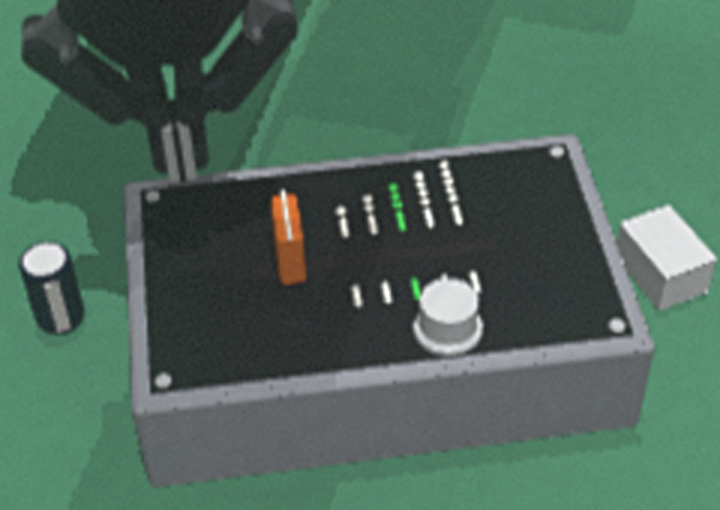

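View pics/wrist1.png

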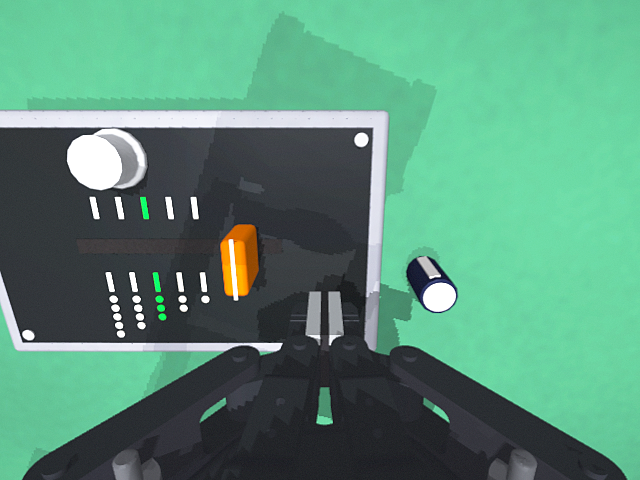

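View pics/top1.png

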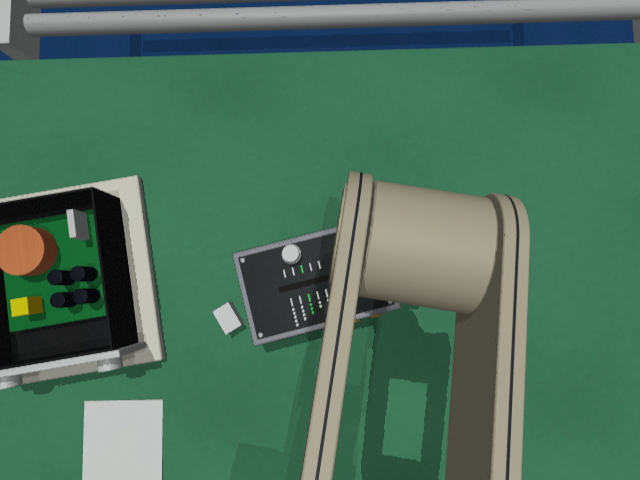

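The wrist view shows the shut fingertips at about (322,315). The lever is at (238,260), ahead of them on the push side, with the knob and capacitor clear. Next I descend beside the lever.

Emit:
drive_tool(deltas=[[255,0.01,-0.001,-0.001,0,0.003,0.001],[255,0.02,-0.002,-0.002,0,0.005,0.002],[255,0.03,-0.003,-0.003,0,0.005,0.002],[255,0.04,-0.004,-0.003,0,0.005,0.002],[255,0.05,-0.005,-0.003,0,0.005,0.002],[255,0.056,-0.005,-0.003,0,0.005,0.002],[255,0.059,-0.006,-0.003,0,0.005,0.002],[255,0.06,-0.006,-0.003,0,0.005,0.002],[255,0.06,-0.008,-0.003,0,0.005,0.002],[255,0.06,-0.01,-0.003,0,0.005,0.002]])

```text
time: 2.9
tool_pos: [539.8, -35.7, 90.8]
tcp_rot: [158.4, 89.7, -8.3]
ft_force: [0.1, -0.3, 0.3]
finger_gap: -0.1
```

```bash
cat > lk.py <<'E'
from h import *
import sys
d=snapshot("wrist");f=d["frame"];h=cv2.cvtColor(f,cv2.COLOR_BGR2HSV)
m=orange(f); m[:,:]=m
bs=blobs(m,100)
mm=cv2.morphologyEx(m.astype(np.uint8),cv2.MORPH_CLOSE,np.ones((9,9)))
n,l,s,c=cv2.connectedComponentsWithStats(mm);i=1+np.argmax(s[1:,4]);
hull=np.zeros_like(mm);cv2.drawContours(hull,[cv2.convexHull(np.argwhere(l==i)[:,::-1].astype(np.int32))],-1,1,-1)
w=(h[...,1]<70)&(h[...,2]>190)&(hull>0)
p=np.argwhere(w)[:,::-1].astype(np.float32)
vx,vy,x0,y0=cv2.fitLine(p,cv2.DIST_HUBER,0,.01,.01).ravel()
L=loc(ray(d,x0,y0,111));print("lever loc",L.round(1),"q",(L[1]+55).round(1),"px",x0,y0,len(p))
# green marks reference at panel
g=(h[...,0]>50)&(h[...,0]<75)&(h[...,1]>200)&(h[...,2]>120)
for c,s in blobs(g,60):
    if s[4]<2000: print(" green",c.round(0),s[4],loc(ray(d,*c,70)).round(1))
cv2.imwrite(f"pics/w{sys.argv[1]}.png",f)
e=snapshot("scene");cv2.imwrite(f"pics/s{sys.argv[1]}.png",cv2.resize(e["frame"][140:310,200:440],None,fx=3,fy=3,interpolation=cv2.INTER_CUBIC))
E
python3 st.py 0 -74 90; python3 lk.py 2
```

```text
t 2.9 loc [  2.38 -86.94  90.76] F loc 0.01 -0.32 0.32 gap -0.1
rotneed [-0.0001 -0.0057 -0.0022]
delta tool mm [  0.7 -12.9   2.4]
lever loc [  7.2 -46.  111. ] q 9.0 px 220.42874 323.8139 336
 green [107. 245.] 188 [26.4 19.1 70. ]
 green [126. 337.] 150 [-25.7  19.1  70. ]
 green [130. 358.] 65 [-39.   19.3  70. ]
 green [132. 369.] 67 [-46.   19.3  70. ]
 green [134. 380.] 62 [-53.1  19.2  70. ]
```

View pics/w2.png

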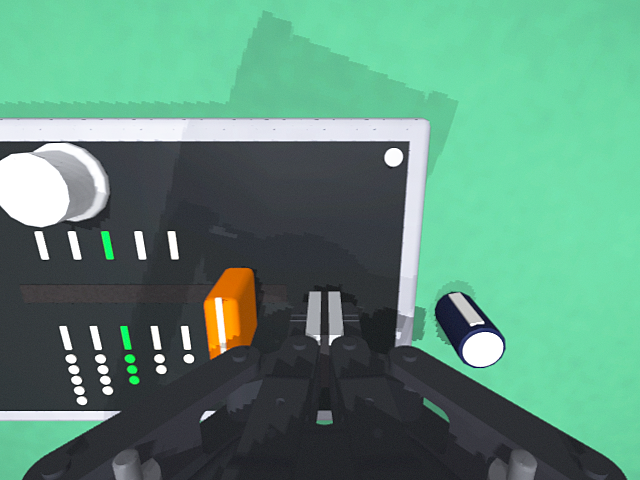

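View pics/s2.png

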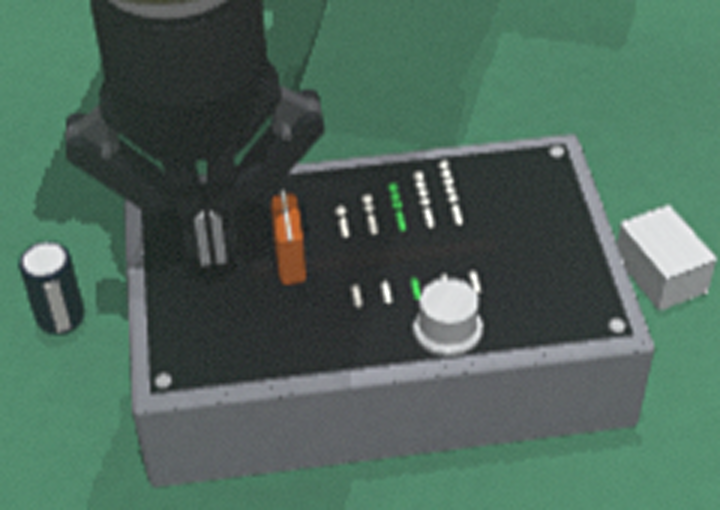

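Emit:
drive_tool(deltas=[[255,0,-0.005,0.002,0,-0.005,-0.002],[255,0,-0.01,0.002,0,-0.005,-0.002],[255,0,-0.014,0.002,0,-0.005,-0.002],[255,0,-0.017,0.002,0,-0.005,-0.002],[255,0,-0.019,0.002,0,-0.005,-0.002],[255,0,-0.021,0.002,0,-0.005,-0.002],[255,0,-0.023,0.002,0,-0.005,-0.002],[255,0,-0.025,0.002,0,-0.005,-0.002],[255,0,-0.026,0.002,0,-0.005,-0.002],[255,0,-0.027,0.002,0,-0.005,-0.002]])

```text
time: 3.83
tool_pos: [531.3, -9.9, 90.3]
tcp_rot: [130.9, 90.0, -35.9]
ft_force: [0.0, -0.7, 0.4]
finger_gap: 0.0
```

```bash
python3 st.py 0 -74 90; python3 lk.py 3
```

```text
t 3.83 loc [ 4.000e-02 -5.987e+01  9.028e+01] F loc -0.13 -0.69 0.42 gap 0.0
rotneed [ 0.0001 -0.0001 -0.0001]
delta tool mm [ 0.3 14.1  0. ]
lever loc [  6.5 -39.3 111. ] q 15.7 px 271.4843 321.12054 325
 green [162. 241.] 185 [26.3 18.8 70. ]
 green [176. 333.] 143 [-25.6  18.9  70. ]
 green [179. 354.] 66 [-39.1  18.9  70. ]
 green [181. 365.] 65 [-46.  19.  70.]
```

View pics/w3.png

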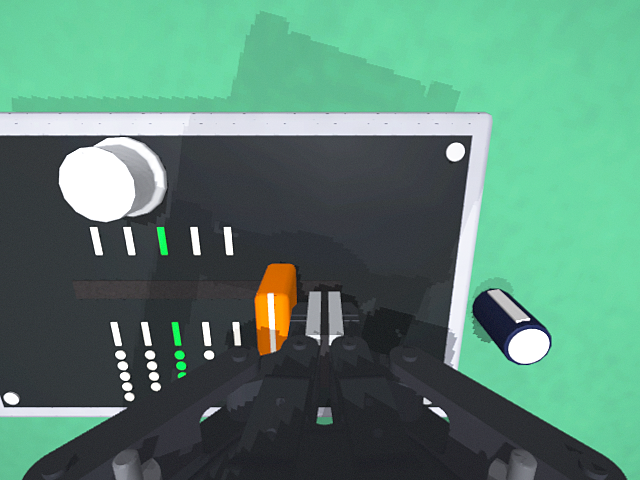

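The fingers are in contact: the wrist view has the lever line at (271,321). So q = tcpY + 75.6. Click 1 next.

Emit:
drive_tool(deltas=[[255,0,-0.003,0,0,0,0],[255,0,-0.006,0,0,0,0],[255,0,-0.009,0,0,0,0],[255,0,-0.011,0,0,0,0],[255,0,-0.013,0,0,0,0],[255,0,-0.015,0,0,0,0],[255,0,-0.017,0,0,0,0],[255,0,-0.019,0,0,0,0],[255,0,-0.021,0,0,0,0],[255,0,-0.0225,0,0,0,0]])

```text
time: 4.77
tool_pos: [525.9, 12.6, 90.1]
tcp_rot: [-72.3, 90.0, 120.9]
ft_force: [-0.1, 0.1, 0.7]
finger_gap: -0.2
```

```bash
python3 st.py 0 -74 90; python3 lk.py 4
```

```text
t 4.77 loc [-6.000e-02 -3.677e+01  9.014e+01] F loc -0.11 0.17 0.68 gap -0.2
rotneed [0.0003 0.0002 0.0006]
delta tool mm [ 0.1 37.2 -0.1]
lever loc [  6.1 -13.3 111. ] q 41.7 px 264.28156 321.9265 349
 green [210. 240.] 182 [26.6 18.8 70. ]
 green [220. 333.] 142 [-25.7  18.8  70. ]
```

Click 1 is reached, with q about 42 and no force on the tool. Now a rest.

Emit:
drive_tool(deltas=[[255,0,0,0,0,0,0],[255,0,0,0,0,0,0],[255,0,0,0,0,0,0],[255,0,0,0,0,0,0],[255,0,0,0,0,0,0],[255,0,0,0,0,0,0],[255,0,0,0,0,0,0],[255,0,0,0,0,0,0],[255,0,0,0,0,0,0],[255,0,0,0,0,0,0]])

```text
time: 5.7
tool_pos: [526.1, 11.9, 90.2]
tcp_rot: [77.3, 90.0, -89.5]
ft_force: [-0.4, -0.2, -0.1]
finger_gap: -0.0
```

```bash
python3 st.py 0 -21.1 90
```

```text
t 5.7 loc [  0.   -37.45  90.23] F loc -0.48 -0.1 -0.09 gap -0.0
rotneed [ 0.  0. -0.]
delta tool mm [  0.2 -16.4   0. ]
```

Emit:
drive_tool(deltas=[[255,0,-0.002,0,0,0,0],[255,0,-0.0035,0,0,0,0],[255,0,-0.005,0,0,0,0],[255,0,-0.007,0,0,0,0],[255,0,-0.009,0,0,0,0],[255,0,-0.011,0,0,0,0],[255,0,-0.0125,0,0,0,0],[255,0,-0.014,0,0,0,0],[255,0,-0.0155,0,0,0,0],[255,0,-0.016,0,0,0,0]])

```text
time: 6.53
tool_pos: [522.3, 28.1, 90.2]
tcp_rot: [-69.9, 90.0, 123.4]
ft_force: [-0.5, 0.1, -0.6]
finger_gap: 0.0
```

```bash
python3 st.py 0 -74 90; python3 lk.py 5
```

```text
t 6.53 loc [-3.000e-02 -2.089e+01  9.016e+01] F loc -0.45 0.16 -0.59 gap 0.0
rotneed [0.0004 0.0001 0.0004]
delta tool mm [ 0.1 53.1 -0. ]
lever loc [  6.1   2.5 111. ] q 57.5 px 264.4015 321.98813 332
 green [243. 240.] 179 [26.7 18.6 70. ]
```

Click 2 is reached (q about 58). Rest again.

Emit:
drive_tool(deltas=[[255,0,0,0,0,0,0],[255,0,0,0,0,0,0],[255,0,0,0,0,0,0],[255,0,0,0,0,0,0],[255,0,0,0,0,0,0],[255,0,0,0,0,0,0],[255,0,0,0,0,0,0],[255,0,0,0,0,0,0],[255,0,0,0,0,0,0],[255,0,0,0,0,0,0]])

```text
time: 7.47
tool_pos: [522.5, 27.6, 90.3]
tcp_rot: [-165.1, 90.0, 28.1]
ft_force: [-0.8, -0.7, 0.5]
finger_gap: 0.1
```

Emit:
drive_tool(deltas=[[255,0,-0.002,0,0,0,0],[255,0,-0.0035,0,0,0,0],[255,0,-0.005,0,0,0,0],[255,0,-0.007,0,0,0,0],[255,0,-0.009,0,0,0,0],[255,0,-0.011,0,0,0,0],[255,0,-0.0125,0,0,0,0],[255,0,-0.014,0,0,0,0],[255,0,-0.0155,0,0,0,0],[255,0,-0.016,0,0,0,0]])

```text
time: 8.3
tool_pos: [518.6, 43.7, 90.2]
tcp_rot: [-74.6, 90.0, 118.7]
ft_force: [-0.0, 1.1, 0.6]
finger_gap: 0.0
```

```bash
python3 st.py 0 -74 90; python3 lk.py 6
```

```text
t 8.3 loc [-2.000e-02 -4.870e+00  9.018e+01] F loc 0.24 1.05 0.59 gap 0.0
rotneed [0.0004 0.0001 0.0004]
delta tool mm [ 0.2 69.1  0. ]
lever loc [  6.1  18.5 111. ] q 73.5 px 264.29962 322.0015 341
 green [276. 240.] 178 [26.5 18.6 70. ]
```

View pics/w6.png

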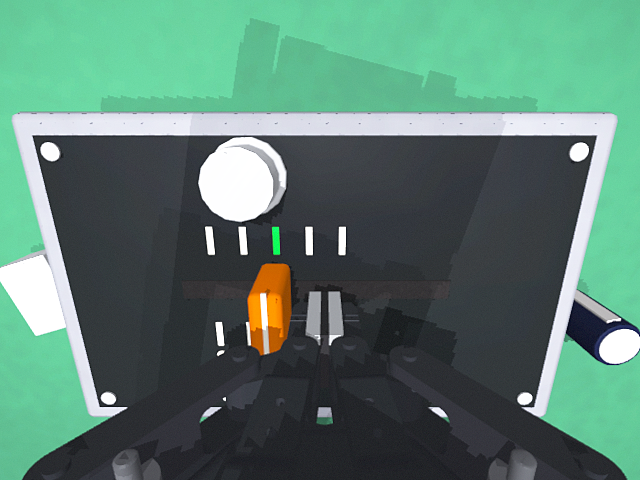

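The lever is in click 3, in line with the green mark at (276,240), and a gap is visible between lever and fingers. Back off, then up.

Emit:
drive_tool(deltas=[[255,0,0.004,0,0,0,0],[255,0,0.012,0,0,0,0],[255,0,0.02,0,0,0,0],[255,0,0.028,0,0,0,0],[255,0,0.033,0,0,0,0],[255,-0.008,0.035,0,0,0,0],[255,-0.025,0.035,0,0,0,0],[255,-0.045,0.035,0,0,0,0],[255,-0.06,0.035,0,0,0,0],[255,-0.07,0.035,0,0,0,0]])

```text
time: 9.23
tool_pos: [527.8, 8.8, 162.9]
tcp_rot: [164.8, 89.8, -2.0]
ft_force: [0.2, 1.0, 0.4]
finger_gap: -0.2
```

Emit:
drive_tool(deltas=[[255,-0.02,0.01,0.01,0,0,0],[255,-0.04,0.03,0.03,0,0,0],[255,-0.06,0.05,0.05,0,0,0],[255,-0.08,0.07,0.07,0,0,0],[255,-0.09,0.09,0.09,0,0,0],[255,-0.1,0.11,0.1,0,0,0],[255,-0.1,0.12,0.1,0,0,0],[255,-0.1,0.12,0.1,0,0,0],[255,-0.1,0.12,0.1,0,0,0],[255,-0.1,0.12,0.1,0,0,0]])

```text
time: 10.07
tool_pos: [456.8, -129.7, 259.2]
tcp_rot: [-50.7, 89.9, 142.6]
ft_force: [-0.4, -0.1, -1.0]
finger_gap: -0.0
```

```bash
python3 st.py; python3 lk.py 7;python3 - <<'E'
from h import *
d=snapshot("top");cv2.imwrite("pics/top7.png",d["frame"][150:400])
E
```

```text
t 10.07 loc [ -99.85 -159.48  259.16] F loc -0.4 0.01 -1.0 gap -0.0
rotneed [0.0005 0.0013 0.0015]
lever loc [  0.4  18.6 111. ] q 73.6 px 92.21381 96.10428 158
 green [116.  67.] 79 [26.4 18.9 70. ]
```

View pics/s7.png

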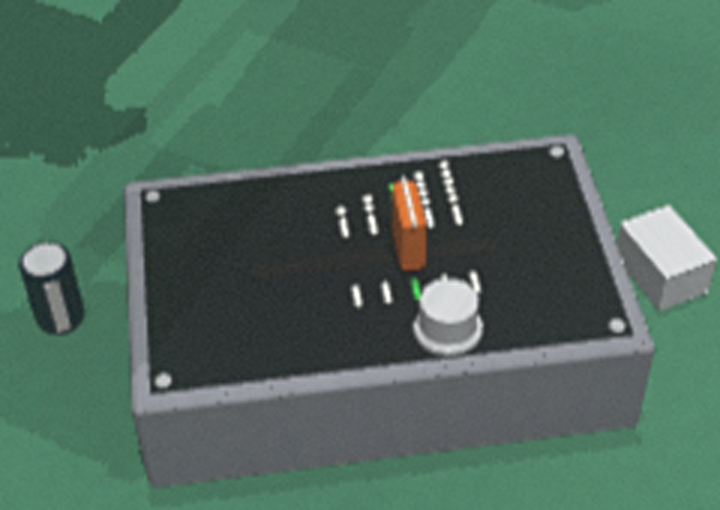

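View pics/w7.png

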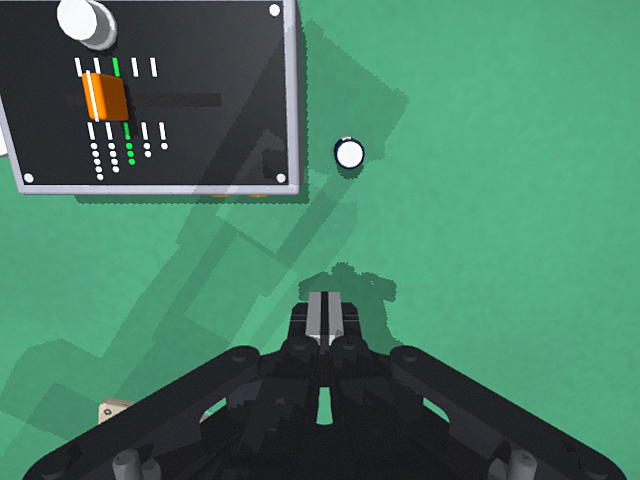

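The scene view shows the lever in line with the green mark (410,265 and 415,290 in the zoom). The knob, capacitor and heatsink sit where they did in the earlier scene view, and the hand is clear.

```bash
python3 -c "
from bench import hand_in;print(hand_in())"
```

```text
the job is handed in; nothing more can be done
None
```

The lever is sitting in the third click, at the green mark, with the hand well clear; I handed the job in at about 10 s. I pushed it there with the back of one shut finger, one click at a time. It rested about a second in each of clicks 1 and 2.

- **Lever position:** the last wrist image put its travel at 73.6 mm, against 74 mm for click 3. Clicks 1 and 2 measured 41.7 and 57.5 mm, against 42 and 58 mm.
- **Forces:** the wrist readings taken between moves stayed at about 1 N. Peaks during the pushes were not recorded.
- **Loose parts:** the knob, capacitor and heatsink look unmoved in the scene picture. I compared them by eye and did not measure them again.
- **Disagreement:** in the close-up wrist images the lever appeared 6–7 mm off the slot's centre line. The hand was hiding part of its white line then, which probably explains it; the clear view at the end gave 0.4 mm. No other check failed.

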